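# Build one tier of a kiln load

## Task

Build up one tier of the test-kiln load on the base slab, in this order: first stand the little open cup on the round pale patch in the middle; then stand the two tall props upright on the two oblong patches, turned square with them; then lay the long thin shelf level across both props, centred over the slab and in line with it; last stand the lidded jar upright on the middle of the shelf. Leave the short prop where it lies, and let go of everything.

Things in the scene. Friction and masses are not known exactly. Their poses are not given: they have to be found in the camera images.
- base_slab: Fixed beige ceramic kiln slab lying flat, left or right on the table: 110 (x) x 270 (y) x 20 mm high. Origin: centre of its underside; y along its length. On its top (z = 20 mm) are three pale flat patches without relief: a round one, diameter 56 mm, in the middle (x = y = 0), and an oblong one, 70 (x) x 36 (y) mm, towards each end at x = 0, y = +90 and -90 mm.
- cup: Small open straight-sided cup of red-brown fired clay, upright, no handle: 56 mm outer diameter, 42 mm high, wall 5 mm, inner floor 6 mm up, about 80 g. Origin: centre of its underside; z up. Can be held across its outside.
- prop_a: One of two identical tall beige ceramic props, a solid block standing upright: 70 (x) x 36 (y) x 80 mm high, about 300 g. Origin: centre of its underside; z up. Hold it across its 36 mm (its y). Either tall prop may go on either oblong patch, its 70 mm along the patch's 70 mm.
- prop_b: The other tall beige prop, the same in every way: 70 (x) x 36 (y) x 80 mm high, origin at the centre of its underside.
- short_prop: A shorter and stubbier beige ceramic prop, 50 (x) x 36 (y) x 45 mm high, not wanted for this job: to be left where it is. Origin: centre of its underside.
- shelf: Long thin beige ceramic kiln shelf lying flat on the table on the side away from the slab: 60 (x) x 240 (y) x 14 mm thick, plain, about 400 g. Origin: centre of its underside; y along its length. Hold it across its 60 mm (its x) at mid-length. It ends with its underside 100 mm above the table.
- jar: Small lidded jar of red-brown fired clay, one solid piece, upright: straight body 56 mm in diameter up to 58 mm, sloping lid to 66 mm, and a small knob 16 mm wide on top to 78 mm overall, about 200 g. Origin: centre of its underside; z up. Hold it across its body.
Mind the look-alikes: they are no part of the job. Leave any purple look-alike of the shelf alone. Leave any turquoise or yellow look-alike of the prop_a alone.

How it is judged:
By the outcome, as a careful person would: the job done as asked, in the order asked, and still so for the second after the job is handed in, with the robot touching nothing.
It also fails if it takes over 136 s, if anything falls off the work surface, if the arm or the gripper's body presses on something with over 40 N, if the wrist force passes 120 N, or if a joint passes its speed limit or range.

## Robot

A 7-joint arm with a two-finger parallel gripper is mounted at the origin on the work surface. World frame = base frame: x ahead of the robot, y to its left, z up, the work surface at z = 0. Lengths are in m, angles in rad, forces in N, time in s.
With the tool pointing down it reaches from about 0.4 to 0.85 m from the base axis. Payload 10.4 kg.
Tool frame: the origin (TCP) lies between the finger pads; the fingertips stand 11 mm ahead of it and the grasp point (between the pads) lies 8 mm behind it (tip_reach is the distance from the TCP to the fingertips, in m); z points along the fingers, y is the line along which they close (so a half turn about z gives the same grasp; the last joint's range is limited). The gripper opens to 85 mm and grips with 20 to 120 N. Pads are 22 mm wide; open, the fingers measure 114 mm over their backs; the gripper's body (76 mm by 85 mm) begins 54 mm behind the grasp point. The pads swing forward as they close: fully open they stand 13 mm farther back than shut.
Start: joints at [-1.142, 0.332, -0.065, 1.46, 0.022, 1.35, -0.088], TCP at [0.273, 0.562, 0.215] pointing down, gripper open.
Joint ranges: [-2.6, 2.6], [-0.5, 2.12], [-1.47, 1.34], [0.16, 2.42], [-1.27, 4.41], [0.06, 2.06], [-2.6, 2.6]. Speed limits (rad/s): [2.22, 2.22, 2.79, 2.79, 3.14, 3.14, 3.14].

## Interface

Orientations are given as a unit quaternion [x, y, z, w].
In Python, from workcell import * gives the robot as it stands.
- The arm moves only by the shell command python3 -m inch 'ROWS' [OPENING] [FORCE]. ROWS is JSON, a list of rows, each an object with "slide": the shift along the world's x, y, z in m, a list of three; "yaw": the turn about the world's z in rad. A call has 1 to 20 rows; each row is the pose to reach, as a shift and turn from the pose commanded when the call began; what a row does not reach only later rows make up. A row lasts 1/12 s, in which the tool goes at most 41.7 mm and 7.16 degrees, less where a joint would pass 70% of its speed; a pose out of reach is approached as far as the arm can. A call with a gripper value outside its range is refused whole. OPENING is the closure in counts, from 0 (fully open) to 255 (shut), set as the call begins (- or left out, the last holds). The fingers move at their own pace and stop on an object; FORCE is the grip in N (left out, the last holds). Time passes only in rows, so rows that repeat a pose let the fingers close. It gives the time, the measured TCP pose, the force, the opening and the grip force at its end, in the units of the state.
- get_obs(): the state, without advancing time (a new reading comes with each control period).
- camera(name): name is "scene" or "side" or "wrist"; returns a dict with "frame" (480x640x3 uint8, red, green, blue), "fx", "fy", "cx", "cy" (pixels), "extrinsics" (4x4, takes a point from world to camera coordinates). Camera axes: x right, y down, z forward; pixel columns grow to the right and rows downward; lengths in m; the calibration is good to about 2 mm. A picture is of the moment at which its call begins. There is no depth.
- hand_in(): hands the job in; it is judged then, once.
The state is a dict: "clock": time; "joint_pos": joint angles; "joint_velocities": joint speeds; "tau": joint torques, N m; "position": TCP position; "ee_rot": TCP orientation; "ft_force": force on the tool from outside, world axes, zero at the start; "torque": the same for the moment, N m; "grip_width": opening from 0.0 (shut) to 1.0 (fully open); "grasp_force": force on a finger pad.
Only numpy, scipy, OpenCV 4.12 (cv2) and the standard library are available. Lean on these libraries where they do the work, as an engineer would, in place of code of your own. Each camera call takes 0.05 s, during which the arm holds its last target. There are 200 camera calls.

## Working session

There is one attempt and no reset: what is moved stays moved. The work goes in short steps, Python scripts to look and compute and a shell command to move; the robot and the scene stay as the last step left them, time stands still between calls to the robot, and variables do not carry over. Pictures are saved under pics/ and viewed, at most 14 in all, crops included, and the job is handed in when it is done.

```bash
ls; mkdir -p pics; python3 - <<'E'
from workcell import *
import cv2
o=get_obs(); print(o)
for n in("scene","side"):
    c=camera(n); print(n,c["fx"],c["cx"],c["cy"],c["extrinsics"])
    cv2.imwrite(f"pics/{n}0.png",c["frame"][:,:,::-1])
E
```

```text
pics
{'clock': 0.0, 'joint_pos': array([-1.14161639,  0.33286702, -0.06471097,  1.46094845,  0.02158216,
        1.34989364, -0.08848951]), 'joint_velocities': array([ 2.86739412e-04, -2.87389181e-04, -3.31148747e-04,  4.73453057e-05,
       -1.54397520e-03, -1.26991540e-03, -2.26584869e-04]), 'tau': array([-6.88982072e-04, -6.25435567e+01,  4.89460677e-02, -3.91617537e+01,
        1.61970692e-02,  9.83175240e-03, -3.04065543e-05]), 'position': array([0.27267393, 0.56193642, 0.21391559]), 'ee_rot': array([ 2.23955201e-01,  9.74599180e-01, -6.97532498e-04, -1.37063315e-04]), 'ft_force': array([ 0.61979125, -0.11936699,  0.44822169]), 'torque': array([0.04451394, 0.0562522 , 0.01748302]), 'grasp_force': 0.0, 'grip_width': 1.0008730519541573}
scene 495.6436142191055 321.00069721218586 240.43738776992754 [[-0.08900915  0.99582899  0.02004993  0.09179091]
 [ 0.54078941  0.06522163 -0.83862563 -0.24327633]
 [-0.83643541 -0.06380256 -0.54433909  1.48875772]
 [ 0.          0.          0.          1.        ]]
side 494.70361102101185 317.01842669073176 240.94679915771275 [[ 0.99329698 -0.11470595 -0.01427102 -0.52504158]
 [-0.09324624 -0.72219644 -0.68537394  0.0424733 ]
 [ 0.06830999  0.68211058 -0.72805144  1.02082469]
 [ 0.          0.          0.          1.        ]]
```

View pics/scene0.png

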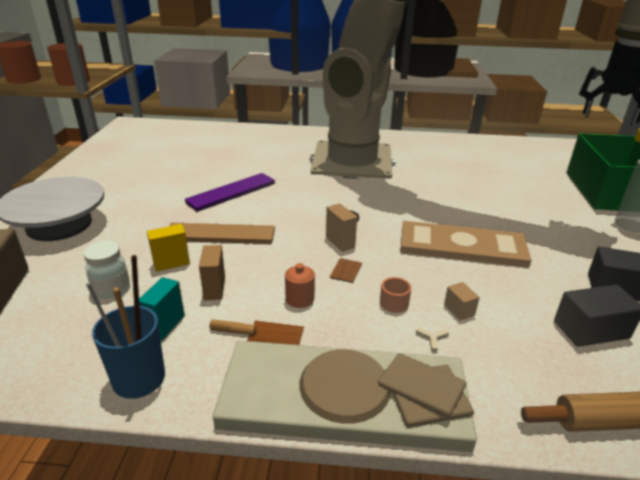

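View pics/side0.png

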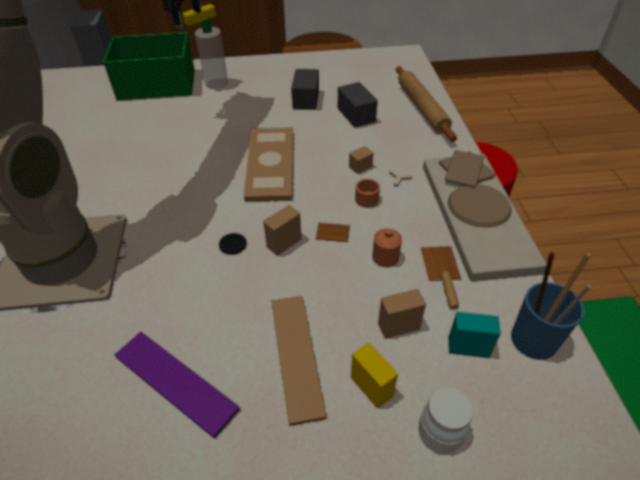

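Candidates (scene px): the tall props are at (342,228) and (212,272). Their look-alikes are the short prop (461,301), yellow block (168,248) and turquoise block (160,308). The shelf is at (222,233), with a purple look-alike at (230,191) and the slab at (464,242). The cup is at (395,294) and the jar at (300,287). The brown tiles at (346,270) and (275,332) and the round plate are only clutter. I'm choosing the beige and red-brown ones to match the description, and checking in one close crop.

```bash
cat > h.py <<'E'
from workcell import *
import cv2, numpy as np
def ray(c,uv,z):
    E=np.array(c["extrinsics"]);R,t=E[:3,:3],E[:3,3];o=-R.T@t
    d=R.T@np.array([(uv[0]-c["cx"])/c["fx"],(uv[1]-c["cy"])/c["fy"],1.])
    return o+d*(z-o[2])/d[2]
def proj(c,p):
    q=(np.array(c["extrinsics"])@np.r_[p,1])[:3]
    return np.array([c["fx"]*q[0]/q[2]+c["cx"],c["fy"]*q[1]/q[2]+c["cy"]])
E
python3 - <<'E'
from h import *
c=camera("side");f=c["frame"]
hsv=cv2.cvtColor(f,cv2.COLOR_RGB2HSV)
m=((hsv[:,:,1]>75)&(hsv[:,:,0]<22)&(hsv[:,:,2]>40)).astype(np.uint8)
m=cv2.morphologyEx(m,cv2.MORPH_OPEN,np.ones((3,3)))
n,l,s,ce=cv2.connectedComponentsWithStats(m)
for i in range(1,n):
    if s[i,4]>150 and 230<s[i,0]<480 and s[i,1]>110:
        k,_=cv2.findContours((l==i).astype(np.uint8),0,2)
        r=cv2.minAreaRect(k[0]); b=cv2.boxPoints(r)
        print(s[i].tolist(),ce[i].round(1),"ground",ray(c,ce[i],0.).round(3),b.round().tolist())
x0,y0=230,110
cr=cv2.resize(f[y0:y0+200,x0:x0+220],None,fx=3,fy=3,interpolation=cv2.INTER_CUBIC)[:600]
cv2.imwrite("pics/crop1.png",cr[:,:,::-1])
E
```

```text
[244, 128, 49, 73, 2522] [269.5 165.5] ground [0.44  0.262 0.   ] [[244.0, 128.0], [292.0, 128.0], [292.0, 200.0], [244.0, 200.0]]
[350, 147, 23, 26, 466] [360.8 159.4] ground [0.669 0.256 0.   ] [[350.0, 147.0], [372.0, 147.0], [372.0, 172.0], [350.0, 172.0]]
[356, 179, 24, 28, 601] [367.1 192.4] ground [0.661 0.13  0.   ] [[356.0, 179.0], [379.0, 179.0], [379.0, 206.0], [356.0, 206.0]]
[264, 206, 37, 49, 1307] [282.4 229.6] ground [0.457 0.034 0.   ] [[254.0, 225.0], [292.0, 202.0], [311.0, 234.0], [274.0, 257.0]]
[316, 223, 33, 19, 537] [332.3 231.9] ground [0.563 0.013 0.   ] [[316.0, 239.0], [317.0, 222.0], [349.0, 225.0], [347.0, 242.0]]
[373, 228, 29, 39, 937] [386.5 247. ] ground [ 0.67  -0.045  0.   ] [[372.0, 265.0], [375.0, 227.0], [402.0, 229.0], [399.0, 267.0]]
[421, 246, 40, 63, 1350] [442.2 269.5] ground [ 0.767 -0.12   0.   ] [[420.0, 247.0], [451.0, 240.0], [467.0, 305.0], [437.0, 313.0]]
[379, 289, 46, 49, 1714] [401.1 313. ] ground [ 0.662 -0.212  0.   ] [[373.0, 300.0], [421.0, 288.0], [430.0, 327.0], [383.0, 339.0]]
[272, 296, 54, 129, 4359] [297.3 361.8] ground [ 0.461 -0.29   0.   ] [[268.0, 301.0], [305.0, 295.0], [326.0, 419.0], [289.0, 425.0]]
```

View pics/crop1.png

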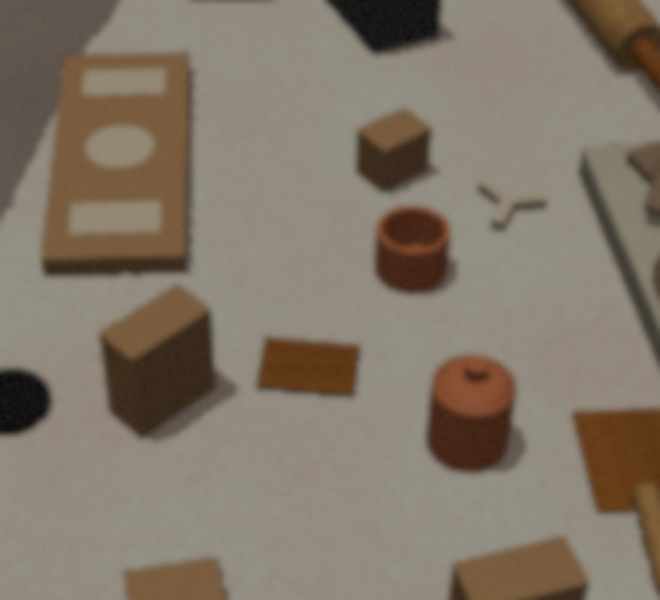

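The crop confirms the picks. Crop pixels: slab patches at (120,147), (124,81) and (115,217), cup (413,240), jar (470,415), tall prop (157,355), and the short prop at (393,150), which is clearly stubbier. Next I measure the top faces.

```bash
python3 - <<'E'
from h import *
c=camera("side");f=c["frame"]
hsv=cv2.cvtColor(f,cv2.COLOR_RGB2HSV)
beige=(hsv[:,:,1]>75)&(hsv[:,:,0]<22)&(hsv[:,:,2]>40)
def rect(mask,z,name):
    mask=mask.astype(np.uint8)
    n,l,s,ce=cv2.connectedComponentsWithStats(mask);i=1+np.argmax(s[1:,4])
    k,_=cv2.findContours((l==i).astype(np.uint8),0,1);k=k[0][:,0]
    P=np.array([ray(c,p,z)[:2] for p in k]).astype(np.float32)*1000
    r=cv2.minAreaRect(P);b=cv2.boxPoints(r)
    e=b[1]-b[0];e2=b[2]-b[1]
    if np.linalg.norm(e2)>np.linalg.norm(e): e=e2
    print(name,"c",np.round(r[0],1),"size",np.round(r[1],1),"long-axis deg",round(np.degrees(np.arctan2(e[1],e[0])),1),"area",s[i,4])
def box(m,x,y,w,h):
    o=np.zeros_like(m);o[y:y+h,x:x+w]=m[y:y+h,x:x+w];return o
V=hsv[:,:,2].astype(int)
for nm,b,z in(("propA",(262,204,42,54),.08),("propB",(377,287,50,52),.08),("short",(348,145,27,30),.045),("jar",(372,226,32,42),.066),("cup",(354,177,28,31),.042)):
    m=box(beige,*b); v=V[m].astype(np.uint8); t,_=cv2.threshold(v.reshape(-1,1),0,255,cv2.THRESH_OTSU)
    rect(m&(V>t),z,nm+f" t{t}")
rect(box(beige,270,294,58,132),.01,"shelf(mid z)")
rect(box(beige,242,126,54,78),.02,"slab")
pale=(hsv[:,:,1]<75)
for nm,b in(("mid",(254,147,30,24)),("p+",(256,130,32,15)),("p-",(251,175,36,15))):
    rect(box(pale,*b),.02,nm)
E
```

```text
propA t88.0 c [456.2 -10. ] size [70.3 35.2] long-axis deg 36.0 area 421
propB t89.0 c [ 648.3 -242.2] size [70.1 34.8] long-axis deg 9.7 area 678
short t89.0 c [661. 223.] size [48.  34.4] long-axis deg 29.1 area 175
jar t100.0 c [657.3 -80.2] size [52.6 53.2] long-axis deg -64.7 area 437
cup t91.0 c [653.8 103.4] size [51.4 54.2] long-axis deg -7.6 area 154
shelf(mid z) c [ 460.  -279.9] size [ 59.6 244.2] long-axis deg -86.4 area 4360
slab c [441. 254.] size [287.3 110.4] long-axis deg 85.4 area 2539
mid c [441.6 264. ] size [52.8 51.8] long-axis deg 86.4 area 239
p+ c [449.8 353.8] size [35.4 68.8] long-axis deg -7.7 area 209
p- c [433.9 174. ] size [35.2 70.1] long-axis deg -2.6 area 286
```

```bash
python3 -m inch '[{"slide":[0.04,-0.05,0],"yaw":0},{"slide":[0.1,-0.12,0],"yaw":0},{"slide":[0.2,-0.24,0],"yaw":0},{"slide":[0.2,-0.24,0],"yaw":0},{"slide":[0.3,-0.36,0],"yaw":0},{"slide":[0.382,-0.458,0],"yaw":0},{"slide":[0.382,-0.458,0],"yaw":0},{"slide":[0.382,-0.458,0],"yaw":0},{"slide":[0.382,-0.458,0],"yaw":0},{"slide":[0.382,-0.458,0],"yaw":0},{"slide":[0.382,-0.458,0],"yaw":0},{"slide":[0.382,-0.458,0],"yaw":0},{"slide":[0.382,-0.458,0],"yaw":0},{"slide":[0.382,-0.458,0],"yaw":0},{"slide":[0.382,-0.458,0],"yaw":0},{"slide":[0.382,-0.458,0],"yaw":0},{"slide":[0.382,-0.458,0],"yaw":0},{"slide":[0.382,-0.458,0],"yaw":0},{"slide":[0.382,-0.458,0],"yaw":0}]' 0 40
python3 - <<'E'
from h import *
c=camera("wrist");E=np.array(c["extrinsics"])
print((-E[:3,:3].T@E[:3,3]).round(3),get_obs()["joint_pos"].round(2))
cv2.imwrite("pics/w1.png",c["frame"][:,:,::-1])
E
```

```text
clock: 1.78
position: [0.6542, 0.1062, 0.2147]
ee_rot: [0.223, 0.975, 0.0, -0.0]
ft_force: [0.7, 0.3, 0.3]
grip_width: 1.002
grasp_force: 0.0
[0.58  0.142 0.373] [-0.42  0.42  0.27  1.36 -0.11  1.37  0.97]
```

View pics/w1.png

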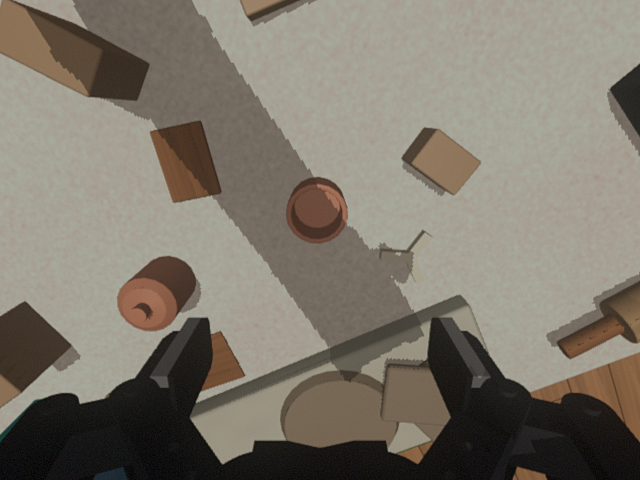

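```bash
python3 - <<'E'
from h import *
c=camera("wrist")
print("cup",ray(c,(317,212),.042).round(4),"edges",ray(c,(286.5,212),.042).round(4),ray(c,(348,212),.042).round(4),ray(c,(317,243),.042).round(4))
print("jar",ray(c,(145,312),.078).round(4))
o=get_obs();print(o["position"])
E
```

```text
cup [0.6538 0.1045 0.042 ] edges [0.6419 0.0799 0.042 ] [0.6658 0.1295 0.042 ] [0.6801 0.0917 0.042 ]
jar [ 0.6611 -0.0658  0.078 ]
[0.65436867 0.10580154 0.21494421]
```

```bash
python3 -m inch '[{"slide":[0,-0.001,-0.04],"yaw":0},{"slide":[0,-0.001,-0.08],"yaw":0},{"slide":[0,-0.001,-0.12],"yaw":0},{"slide":[0,-0.001,-0.15],"yaw":0},{"slide":[0,-0.001,-0.17],"yaw":0},{"slide":[0,-0.001,-0.185],"yaw":0},{"slide":[0,-0.001,-0.193],"yaw":0},{"slide":[0,-0.001,-0.193],"yaw":0},{"slide":[0,-0.001,-0.193],"yaw":0}]'
python3 -m inch '[{"slide":[0,0,0],"yaw":0},{"slide":[0,0,0],"yaw":0},{"slide":[0,0,0],"yaw":0},{"slide":[0,0,0],"yaw":0},{"slide":[0,0,0],"yaw":0},{"slide":[0,0,0],"yaw":0},{"slide":[0,0,0],"yaw":0},{"slide":[0,0,0],"yaw":0}]' 255 30
```

```text
clock: 2.63
position: [0.6551, 0.1038, 0.0224]
ee_rot: [0.224, 0.975, 0.0, 0.0]
ft_force: [0.4, -0.4, -0.1]
grip_width: 1.003
grasp_force: 0.0
clock: 3.3
position: [0.6582, 0.1067, 0.0254]
ee_rot: [0.223, 0.975, 0.003, 0.003]
ft_force: [3.6, 6.6, 11.4]
grip_width: 0.003
grasp_force: 5.8
```

```bash
python3 - <<'E'
from h import *
c=camera("wrist")
cv2.imwrite("pics/w2.png",c["frame"][:,:,::-1])
print(get_obs())
E
```

```text
{'clock': 3.35, 'joint_pos': array([-0.40141224,  0.57694783,  0.2356637 ,  1.55188172, -0.15338062,
        1.0219281 ,  0.99740011]), 'joint_velocities': array([-1.40173051e-04, -6.90116804e-04, -1.96560578e-05, -6.13311867e-05,
       -1.51662234e-03,  2.42542612e-03, -4.95927217e-04]), 'tau': array([ 4.06654179e+00, -6.26570749e+01,  9.57914114e+00, -2.59712040e+01,
        1.88743562e+00,  1.53267045e+00,  4.93366897e-03]), 'position': array([0.65824626, 0.10673139, 0.02539117]), 'ee_rot': array([0.22306946, 0.97479153, 0.00318783, 0.00336601]), 'ft_force': array([ 3.75333723,  6.48256962, 12.06090816]), 'torque': array([ 1.54699962, -0.78191333,  0.03382545]), 'grasp_force': 5.823443667031825, 'grip_width': 0.001322209030953106}
```

View pics/w2.png

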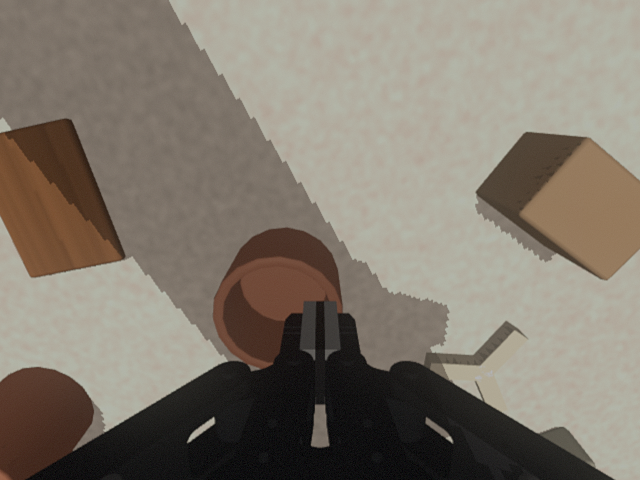

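```bash
python3 - <<'E'
from h import *
c=camera("wrist");p=get_obs()["position"]
print("cup now",ray(c,(278,310),.042).round(4),"tcp px",proj(c,p),"tip px",proj(c,p-[0,0,.011]))
s=camera("side");f=s["frame"]
print("side tcp px",proj(s,p))
u,v=368,192
cv2.imwrite("pics/s2.png",cv2.resize(f[v-45:v+45,u-60:u+60],None,fx=6,fy=6,interpolation=2)[:,:,::-1])
E
```

```text
cup now [0.6461 0.0937 0.042 ] tcp px [318.51873548 302.23326767] tip px [318.39759637 291.64366215]
side tcp px [368.33148914 190.86578926]
```

View pics/s2.png

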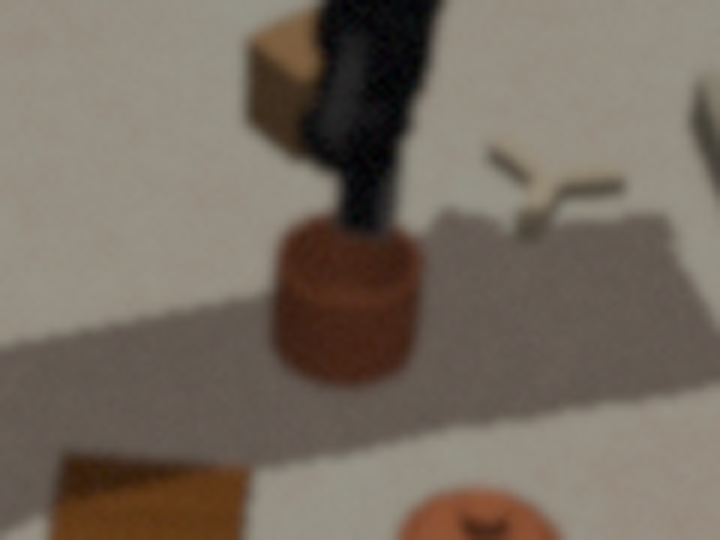

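The fingers shut beside the cup wall, with the cup now near (0.646, 0.094), so the real fingertips may not be where I assumed. I'll lift and triangulate the tips against the reported TCP, both shut and open.

```bash
cat > shot.py <<'E'
import sys
from h import *
p=get_obs()["position"];im=[]
for n in("side","scene"):
    c=camera(n);u,v=proj(c,p).round().astype(int);print(n,"tcp px",proj(c,p).round(1),"crop origin",u-30,v-25,"x6.6")
    im.append(cv2.resize(c["frame"][v-25:v+20,u-30:u+30],(396,297),interpolation=2))
np.save("pics/"+sys.argv[1]+".npy",np.hstack(im));print(p)
E
python3 -m inch '[{"slide":[0,0,0.02],"yaw":0},{"slide":[0,0,0.04],"yaw":0},{"slide":[0,0,0.08],"yaw":0},{"slide":[0,0,0.12],"yaw":0},{"slide":[0,0,0.12],"yaw":0},{"slide":[0,0,0.12],"yaw":0},{"slide":[0,0,0.12],"yaw":0}]' 255 20; python3 shot.py a
python3 -m inch '[{"slide":[0,0,0],"yaw":0},{"slide":[0,0,0],"yaw":0},{"slide":[0,0,0],"yaw":0},{"slide":[0,0,0],"yaw":0},{"slide":[0,0,0],"yaw":0},{"slide":[0,0,0],"yaw":0}]' 0 20; python3 shot.py b
python3 -c "
import numpy as np,cv2
cv2.imwrite('pics/tips.png',np.vstack([np.load('pics/a.npy'),np.load('pics/b.npy')])[:,:,::-1])"
```

```text
clock: 4.03
position: [0.6548, 0.1034, 0.1418]
ee_rot: [0.224, 0.975, 0.0, 0.0]
ft_force: [0.7, -0.3, -0.7]
grip_width: 0.001
grasp_force: 0.0
side tcp px [370.4 149.7] crop origin 340 125 x6.6
scene tcp px [401.5 239.6] crop origin 372 215 x6.6
[0.65478328 0.10335283 0.14181421]
clock: 4.63
position: [0.6549, 0.1033, 0.1417]
ee_rot: [0.224, 0.975, 0.0, -0.0]
ft_force: [-0.1, -0.6, 0.4]
grip_width: 0.846
grasp_force: 0.0
side tcp px [370.5 149.8] crop origin 340 125 x6.6
scene tcp px [401.5 239.7] crop origin 371 215 x6.6
[0.65486626 0.10329223 0.14166682]
```

View pics/tips.png

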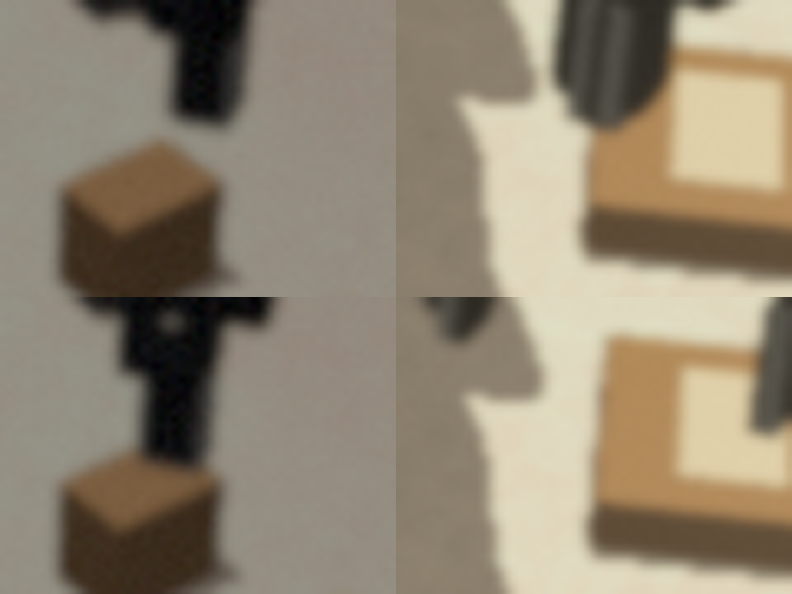

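The shut tips appear at about side px (371,142.5) and scene px (404,233), roughly 7 px above the reported TCP in both views. I'll triangulate to confirm.

```bash
python3 - <<'E'
from h import *
a=camera("side");b=camera("scene")
P=lambda c:np.array([[c["fx"],0,c["cx"]],[0,c["fy"],c["cy"]],[0,0,1]])@np.array(c["extrinsics"])[:3]
X=cv2.triangulatePoints(P(a),P(b),np.array([[371.2],[142.5]]),np.array([[403.8],[232.8]]))
X=(X[:3]/X[3]).ravel();p=get_obs()["position"];print(X.round(4),(X-p).round(4))
print(proj(a,X),proj(b,X))
E
```

```text
[0.6562 0.1059 0.1574] [0.0013 0.0026 0.0157]
[371.33462622 142.77085715] [404.03839696 232.52375244]
```

The tips sit about 27 mm higher than the documentation says: shut tip = reported TCP + 16 mm, where it should be −11 mm. Cup contact tells the same story, because the open tips passed over the rim. I'll correct commanded heights by −27 mm and re-measure the cup.

```bash
cat > circ.py <<'E'
import sys
from h import *
from scipy.optimize import least_squares
# usage: circ.py x y z_of_circle r : red-brown round thing near world x,y ; fits the near (camera-side-most) rim arc in the wrist view
x,y,z,r=map(float,sys.argv[1:5]);c=camera("wrist");f=c["frame"]
hsv=cv2.cvtColor(f,cv2.COLOR_RGB2HSV)
m=((hsv[:,:,1]>95)&((hsv[:,:,0]<11)|(hsv[:,:,0]>172))&(hsv[:,:,2]>35)).astype(np.uint8)
m=cv2.morphologyEx(m,cv2.MORPH_CLOSE,np.ones((7,7)))
n,l,s,ce=cv2.connectedComponentsWithStats(m)
q=proj(c,[x,y,z]);i=min([i for i in range(1,n) if s[i,4]>800],key=lambda i:np.linalg.norm(ce[i]-q))
k=max(cv2.findContours((l==i).astype(np.uint8),0,1)[0],key=len)[:,0].astype(float)
base=proj(c,[x,y,0]);d=q-base;d/=np.linalg.norm(d)
w=cv2.boundingRect(k.astype(np.int32));ctr=k[np.argmax(k@d)]-d*r*c["fx"]/(np.array(c["extrinsics"])@[x,y,z,1])[2]
k=k[((k-ctr)@d>0)]
W=np.array([ray(c,p,z)[:2] for p in k])
F=least_squares(lambda v:np.hypot(*(W-v[:2]).T)-v[2],[x,y,r],loss="soft_l1",f_scale=.001).x
p=get_obs()["position"]
print("bbox",w,"centre",F.round(4),"from tcp",(F[:2]-p[:2]).round(4),"tcp",p.round(4))
cv2.imwrite(f"pics/wr_{get_obs()['clock']:.2f}.png",f[:,:,::-1])
E
python3 circ.py .646 .094 .042 .028
```

```text
bbox (263, 189, 76, 83) centre [0.6488 0.092  0.0268] from tcp [-0.006  -0.0114] tcp [0.6549 0.1033 0.1418]
```

```bash
python3 -m inch '[{"slide":[-0.006,-0.012,0],"yaw":0},{"slide":[-0.006,-0.012,-0.03],"yaw":0},{"slide":[-0.006,-0.012,-0.06],"yaw":0},{"slide":[-0.006,-0.012,-0.09],"yaw":0},{"slide":[-0.006,-0.012,-0.11],"yaw":0},{"slide":[-0.006,-0.012,-0.13],"yaw":0},{"slide":[-0.006,-0.012,-0.14],"yaw":0},{"slide":[-0.006,-0.012,-0.145],"yaw":0},{"slide":[-0.006,-0.012,-0.15],"yaw":0},{"slide":[-0.006,-0.012,-0.15],"yaw":0},{"slide":[-0.006,-0.012,-0.15],"yaw":0}]' 0 20
python3 -m inch '[{"slide":[0,0,0],"yaw":0},{"slide":[0,0,0],"yaw":0},{"slide":[0,0,0],"yaw":0},{"slide":[0,0,0],"yaw":0},{"slide":[0,0,0],"yaw":0},{"slide":[0,0,0],"yaw":0}]' 255 20
```

```text
clock: 5.8
position: [0.6494, 0.0913, -0.0073]
ee_rot: [0.224, 0.975, 0.0, 0.001]
ft_force: [-0.7, 0.9, 0.6]
grip_width: 1.0
grasp_force: 0.0
clock: 6.3
position: [0.6494, 0.0914, -0.0073]
ee_rot: [0.224, 0.975, 0.0, 0.001]
ft_force: [-1.2, 0.7, 6.3]
grip_width: 0.644
grasp_force: 21.4
```

```bash
python3 -m inch '[{"slide":[0,0,0.01],"yaw":0},{"slide":[0,0,0.04],"yaw":0},{"slide":[0,0,0.08],"yaw":0},{"slide":[-0.02,0.02,0.11],"yaw":0},{"slide":[-0.05,0.045,0.13],"yaw":0},{"slide":[-0.08,0.07,0.15],"yaw":0},{"slide":[-0.11,0.095,0.15],"yaw":0},{"slide":[-0.14,0.12,0.15],"yaw":0},{"slide":[-0.17,0.145,0.15],"yaw":0},{"slide":[-0.195,0.165,0.15],"yaw":0},{"slide":[-0.207,0.173,0.15],"yaw":0},{"slide":[-0.207,0.173,0.15],"yaw":0},{"slide":[-0.207,0.173,0.15],"yaw":0}]'
python3 - <<'E'
from h import *
c=camera("wrist");cv2.imwrite("pics/w3.png",c["frame"][:,:,::-1])
for p in((.4417,.264,.02),(.4498,.3538,.02),(.4339,.174,.02)):print(proj(c,p).round(1))
E
```

```text
clock: 7.38
position: [0.4416, 0.2646, 0.1424]
ee_rot: [0.223, 0.975, 0.0, 0.0]
ft_force: [1.2, -0.4, 0.0]
grip_width: 0.636
grasp_force: 21.7
[318.1 228.1]
[431.6 186.9]
[212.1 266.9]
```

View pics/w3.png

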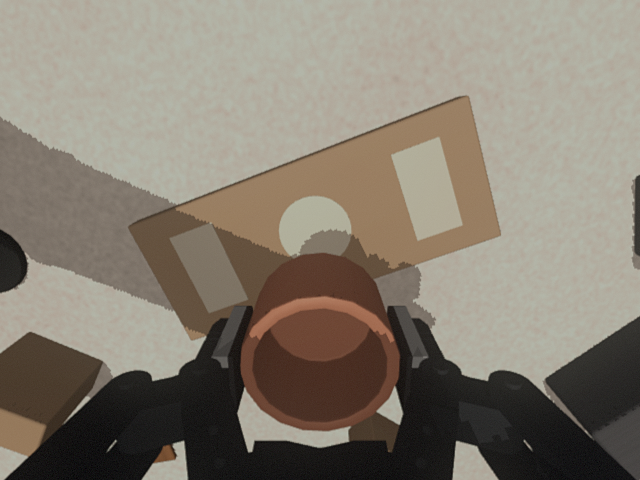

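The cup is held between the pads with its rim centred near (320,352). The slab patches are at (427.5,189), (208,268) and round (315.5,231). I'll compute the offset and the slab axis in this one view.

```bash
python3 - <<'E'
from h import *
c=camera("wrist");f=c["frame"];p=get_obs()["position"]
def sub(x): 
    return x
hsv=cv2.cvtColor(f,cv2.COLOR_RGB2HSV);out=[]
pale=(hsv[:,:,1]<70).astype(np.uint8)
n,l,s,ce=cv2.connectedComponentsWithStats(pale,connectivity=4)
for q in((427,189),(208,268)):
    i=l[q[1],q[0]];k=cv2.findContours((l==i).astype(np.uint8),0,1)[0][0][:,0]
    W=np.array([ray(c,a,.02)[:2] for a in k],np.float32);r=cv2.minAreaRect(W);b=cv2.boxPoints(r);e=b[1]-b[0];e2=b[2]-b[1]
    e=e if np.linalg.norm(e)>np.linalg.norm(e2) else e2
    print(s[i],np.round(r[0],4),np.round(r[1],4),np.degrees(np.arctan2(e[1],e[0])));out.append(np.array(r[0]))
d=out[0]-out[1];print("mid",(out[0]+out[1])/2,"axis",np.degrees(np.arctan2(d[1],d[0])),np.linalg.norm(d))
print("round",ray(c,(315.5,231.5),.02))
print("cup rim",ray(c,(320,352),.1917),ray(c,(241,352),.1917),ray(c,(399,352),.1917),ray(c,(320,430),.1917),"tcp",p)
E
```

```text
[ 391  135   73  104 4629] [0.4511 0.35  ] [0.0364 0.0706] -5.1666884
[ 170  221   79   91 3699] [0.4347 0.1711] [0.0363 0.0702] -5.300149
mid [0.44290344 0.260582  ] axis 84.76152637645964 0.179663035505519
round [0.444124   0.26013331 0.02      ]
cup rim [0.43611352 0.26753407 0.1917    ] [0.42452773 0.243737   0.1917    ] [0.44770501 0.29134286 0.1917    ] [0.46593982 0.25304901 0.1917    ] tcp [0.44278813 0.2633763  0.14208377]
```

```bash
python3 -m inch '[{"slide":[0.001,-0.0035,-0.02],"yaw":0},{"slide":[0.001,-0.0035,-0.05],"yaw":0},{"slide":[0.001,-0.0035,-0.08],"yaw":0},{"slide":[0.001,-0.0035,-0.105],"yaw":0},{"slide":[0.001,-0.0035,-0.118],"yaw":0},{"slide":[0.001,-0.0035,-0.124],"yaw":0},{"slide":[0.001,-0.0035,-0.127],"yaw":0},{"slide":[0.001,-0.0035,-0.129],"yaw":0},{"slide":[0.001,-0.0035,-0.129],"yaw":0},{"slide":[0.001,-0.0035,-0.129],"yaw":0}]'
```

```text
clock: 8.32
position: [0.4436, 0.2611, 0.0137]
ee_rot: [0.224, 0.975, 0.001, 0.001]
ft_force: [0.8, 0.3, -1.2]
grip_width: 0.64
grasp_force: 21.6
```

```bash
python3 -m inch '[{"slide":[0,0,-0.0015],"yaw":0},{"slide":[0,0,-0.0015],"yaw":0},{"slide":[0,0,-0.0015],"yaw":0}]'
```

```text
clock: 8.57
position: [0.4437, 0.2613, 0.0126]
ee_rot: [0.224, 0.975, 0.001, 0.001]
ft_force: [-2.3, -1.3, 8.3]
grip_width: 0.644
grasp_force: 22.3
```

```bash
python3 -m inch '[{"slide":[0,0,0],"yaw":0},{"slide":[0,0,0],"yaw":0},{"slide":[0,0,0],"yaw":0},{"slide":[0,0,0],"yaw":0},{"slide":[0,0,0.01],"yaw":0},{"slide":[0,0,0.04],"yaw":0},{"slide":[0,0,0.08],"yaw":0},{"slide":[0,0,0.12],"yaw":0},{"slide":[0,0,0.15],"yaw":0},{"slide":[0,0,0.17],"yaw":0},{"slide":[0,0,0.17],"yaw":0},{"slide":[0,0,0.17],"yaw":0}]' 0
python3 circ.py .443 .261 .062 .028
python3 - <<'E'
from h import *
c=camera("wrist");print([proj(c,p).round(1) for p in((.4429,.2606,.02),(.4429,.2606,.062))])
E
```

```text
clock: 9.57
position: [0.4434, 0.2611, 0.1829]
ee_rot: [0.224, 0.975, 0.001, 0.001]
ft_force: [0.5, -0.6, -0.1]
grip_width: 0.998
grasp_force: 0.0
bbox (284, 185, 71, 77) centre [0.4437 0.2617 0.0267] from tcp [0.001 0.001] tcp [0.4427 0.2607 0.1815]
[array([318.8, 215.1]), array([318.7, 229. ])]
```

```bash
ls -t pics/wr_*|head -1; cp $(ls -t pics/wr_*|head -1) pics/w4.png
```

```text
pics/wr_9.62.png
```

View pics/w4.png

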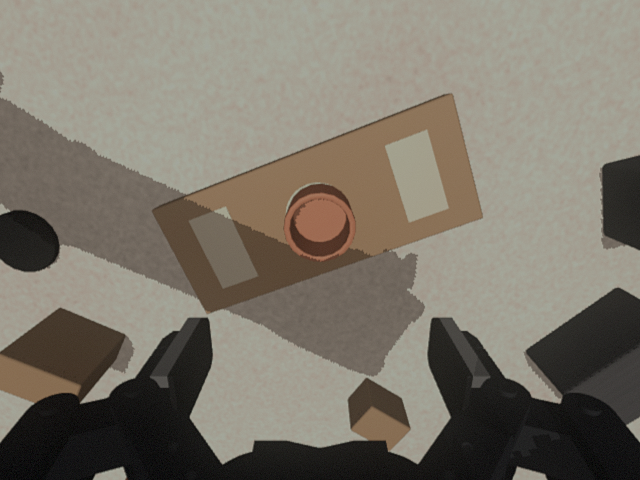

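The cup stands on the patch about 3 mm off, with a pale crescent showing at (303,192). A quick regrasp and nudge will centre it.

```bash
python3 -m inch '[{"slide":[0,0,-0.04],"yaw":0},{"slide":[0,0,-0.08],"yaw":0},{"slide":[0,0,-0.12],"yaw":0},{"slide":[0,0,-0.15],"yaw":0},{"slide":[0,0,-0.165],"yaw":0},{"slide":[0,0,-0.17],"yaw":0},{"slide":[0,0,-0.17],"yaw":0}]' 0
python3 -m inch '[{"slide":[0,0,0],"yaw":0},{"slide":[0,0,0],"yaw":0},{"slide":[0,0,0],"yaw":0},{"slide":[0,0,0],"yaw":0},{"slide":[0,0,0],"yaw":0},{"slide":[0,0,0],"yaw":0},{"slide":[0,0,0.004],"yaw":0},{"slide":[-0.0025,0.0015,0.004],"yaw":0},{"slide":[-0.0025,0.0015,0.004],"yaw":0},{"slide":[-0.0025,0.0015,0.002],"yaw":0},{"slide":[-0.0025,0.0015,0],"yaw":0},{"slide":[-0.0025,0.0015,0],"yaw":0},{"slide":[-0.0025,0.0015,0],"yaw":0}]' 255
python3 -m inch '[{"slide":[0,0,0],"yaw":0},{"slide":[0,0,0],"yaw":0},{"slide":[0,0,0],"yaw":0},{"slide":[0,0,0],"yaw":0},{"slide":[0,0,0.01],"yaw":0},{"slide":[0,0,0.04],"yaw":0},{"slide":[0,0,0.08],"yaw":0},{"slide":[0,0,0.12],"yaw":0},{"slide":[0,0,0.15],"yaw":0},{"slide":[0,0,0.17],"yaw":0},{"slide":[0,0,0.17],"yaw":0},{"slide":[0,0,0.17],"yaw":0}]' 0
python3 circ.py .441 .263 .062 .028
python3 - <<'E'
from h import *
c=camera("wrist");f=c["frame"];hsv=cv2.cvtColor(f,cv2.COLOR_RGB2HSV)
pale=(hsv[:,:,1]<70).astype(np.uint8)
n,l,s,ce=cv2.connectedComponentsWithStats(pale,connectivity=4)
for i in range(1,n):
    if s[i,4]>60: print(s[i].tolist(),ce[i].round(1),ray(c,ce[i],.02).round(4))
E
```

```text
clock: 10.25
position: [0.4415, 0.2598, 0.0094]
ee_rot: [0.224, 0.975, -0.002, -0.001]
ft_force: [-0.5, 0.0, 1.4]
grip_width: 0.997
grasp_force: 0.0
clock: 11.33
position: [0.4405, 0.2626, 0.0121]
ee_rot: [0.224, 0.975, 0.0, 0.0]
ft_force: [-5.0, -2.9, 13.8]
grip_width: 0.641
grasp_force: 21.9
clock: 12.33
position: [0.4409, 0.2627, 0.1829]
ee_rot: [0.224, 0.975, 0.001, 0.001]
ft_force: [-0.6, -0.0, -1.0]
grip_width: 1.003
grasp_force: 0.0
bbox (283, 183, 72, 78) centre [0.4405 0.2632 0.0268] from tcp [0.0002 0.0009] tcp [0.4403 0.2622 0.1814]
[0, 0, 640, 480, 254720] [327.2 235. ] [0.4599 0.2608 0.02  ]
[386, 134, 64, 93, 3624] [417.9 180. ] [0.4495 0.3504 0.02  ]
[189, 211, 70, 81, 2964] [224.1 251.2] [0.4333 0.1713 0.02  ]
```

Cup centred within about 2 mm. Next is tall prop A.

```bash
python3 -m inch '[{"slide":[0.002,-0.03,0.03],"yaw":0.12},{"slide":[0.004,-0.07,0.03],"yaw":0.24},{"slide":[0.006,-0.11,0.03],"yaw":0.36},{"slide":[0.008,-0.15,0.03],"yaw":0.48},{"slide":[0.01,-0.19,0.03],"yaw":0.6},{"slide":[0.012,-0.23,0.03],"yaw":0.72},{"slide":[0.015,-0.26,0.03],"yaw":0.84},{"slide":[0.015,-0.272,0.03],"yaw":0.96},{"slide":[0.015,-0.272,0.03],"yaw":1.08},{"slide":[0.015,-0.272,0.03],"yaw":1.08},{"slide":[0.015,-0.272,0.03],"yaw":1.08},{"slide":[0.015,-0.272,0.03],"yaw":1.08},{"slide":[0.015,-0.272,0.03],"yaw":1.08}]' 0
cat > prop.py <<'E'
import sys
from h import *
# top face of a beige block near x,y at height z in the wrist view: largest component of one brightness inside its silhouette
x,y,z=map(float,sys.argv[1:4]);c=camera("wrist");f=c["frame"]
hsv=cv2.cvtColor(f,cv2.COLOR_RGB2HSV);q=proj(c,[x,y,z]);print("pred px",q.round(1))
u,v=q.round().astype(int);ref=np.median(cv2.medianBlur(f,5)[v-6:v+7,u-6:u+7].reshape(-1,3),0)
m=(np.abs(cv2.medianBlur(f,5).astype(float)-ref).max(2)<16).astype(np.uint8)
m=cv2.morphologyEx(m,cv2.MORPH_OPEN,np.ones((5,5)))
n,l,s,ce=cv2.connectedComponentsWithStats(m,connectivity=4);i=l[v,u]
k=max(cv2.findContours((l==i).astype(np.uint8),0,1)[0],key=len)[:,0]
W=np.array([ray(c,a,z)[:2] for a in k],np.float32);r=cv2.minAreaRect(W);b=cv2.boxPoints(r);e=b[1]-b[0];e2=b[2]-b[1]
e=e if np.linalg.norm(e)>np.linalg.norm(e2) else e2
o=get_obs();p=o["position"];qx,qy=o["ee_rot"][:2]
print("bbox",s[i].tolist(),"ref",ref,"c",np.round(r[0],4),"size",np.round(r[1],4),"long deg",np.degrees(np.arctan2(e[1],e[0])).round(1),"from tcp",(np.array(r[0])-p[:2]).round(4),"tcp",p.round(4),"closing deg",round(2*np.degrees(np.arctan2(qy,qx))-90,1),"joints",o["joint_pos"].round(2))
cv2.imwrite(f"pics/pr_{o['clock']:.2f}.png",f[:,:,::-1])
E
python3 prop.py .456 -.01 .08; ls -t pics/pr*|head -1
```

```text
clock: 13.52
position: [0.455, -0.0095, 0.2106]
ee_rot: [-0.308, 0.951, 0.0, -0.001]
ft_force: [-0.2, -0.7, 0.0]
grip_width: 0.997
grasp_force: 0.0
pred px [318.  224.8]
bbox [293, 183, 47, 84, 3687] ref [93. 76. 59.] c [ 0.4577 -0.0107] size [0.0682 0.0357] long deg 35.9 from tcp [ 0.0026 -0.0012] tcp [ 0.4551 -0.0095  0.2108] closing deg 125.9 joints [-0.5  -0.07  0.41  1.91  0.03  1.29  2.1 ]
pics/pr_13.57.png
```

```bash
python3 -m inch '[{"slide":[0.0025,-0.001,-0.04],"yaw":0},{"slide":[0.0025,-0.001,-0.08],"yaw":0},{"slide":[0.0025,-0.001,-0.11],"yaw":0},{"slide":[0.0025,-0.001,-0.14],"yaw":0},{"slide":[0.0025,-0.001,-0.17],"yaw":0},{"slide":[0.0025,-0.001,-0.185],"yaw":0},{"slide":[0.0025,-0.001,-0.19],"yaw":0},{"slide":[0.0025,-0.001,-0.19],"yaw":0},{"slide":[0.0025,-0.001,-0.19],"yaw":0}]' 0
python3 -m inch '[{"slide":[0,0,0],"yaw":0},{"slide":[0,0,0],"yaw":0},{"slide":[0,0,0],"yaw":0},{"slide":[0,0,0],"yaw":0},{"slide":[0,0,0],"yaw":0},{"slide":[0,0,0],"yaw":0},{"slide":[0,0,0],"yaw":0},{"slide":[0,0,0],"yaw":0}]' 255 50
```

```text
clock: 14.32
position: [0.4584, -0.0106, 0.022]
ee_rot: [-0.309, 0.951, -0.0, 0.0]
ft_force: [-0.4, -0.3, 0.1]
grip_width: 1.001
grasp_force: 0.0
clock: 14.98
position: [0.4583, -0.0105, 0.0219]
ee_rot: [-0.309, 0.951, 0.0, 0.0]
ft_force: [-2.0, -0.9, 6.1]
grip_width: 0.42
grasp_force: 49.9
```

```bash
python3 -m inch '[{"slide":[0,0,0.01],"yaw":0},{"slide":[0,0,0.03],"yaw":0},{"slide":[0,0,0.06],"yaw":0},{"slide":[0,0.02,0.08],"yaw":-0.1},{"slide":[-0.004,0.05,0.08],"yaw":-0.2},{"slide":[-0.01,0.08,0.08],"yaw":-0.3},{"slide":[-0.015,0.11,0.08],"yaw":-0.4},{"slide":[-0.02,0.14,0.08],"yaw":-0.5},{"slide":[-0.024,0.165,0.08],"yaw":-0.6},{"slide":[-0.024,0.182,0.08],"yaw":-0.7},{"slide":[-0.024,0.182,0.08],"yaw":-0.717},{"slide":[-0.024,0.182,0.08],"yaw":-0.717},{"slide":[-0.024,0.182,0.08],"yaw":-0.717},{"slide":[-0.024,0.182,0.05],"yaw":-0.717},{"slide":[-0.024,0.182,0.035],"yaw":-0.717},{"slide":[-0.024,0.182,0.028],"yaw":-0.717},{"slide":[-0.024,0.182,0.024],"yaw":-0.717},{"slide":[-0.024,0.182,0.024],"yaw":-0.717},{"slide":[-0.024,0.182,0.024],"yaw":-0.717}]'
python3 - <<'E'
from h import *
for n in("wrist","side"):
    c=camera(n);f=c["frame"]
    if n=="side": f=cv2.resize(f[120:230,220:320],None,fx=5,fy=5,interpolation=2)
    cv2.imwrite(f"pics/{n}5.png",f[:,:,::-1])
a=cv2.imread("pics/wrist5.png");b=cv2.imread("pics/side5.png")
h=480;b=cv2.resize(b,(int(b.shape[1]*h/b.shape[0]),h));j=np.hstack([a[:,100:440],b]);print(j.shape);cv2.imwrite("pics/j5.png",j)
E
```

```text
clock: 16.57
position: [0.4344, 0.1712, 0.046]
ee_rot: [0.045, 0.999, 0.0, 0.0]
ft_force: [0.8, 0.2, -1.5]
grip_width: 0.418
grasp_force: 50.3
(480, 776, 3)
```

View pics/j5.png

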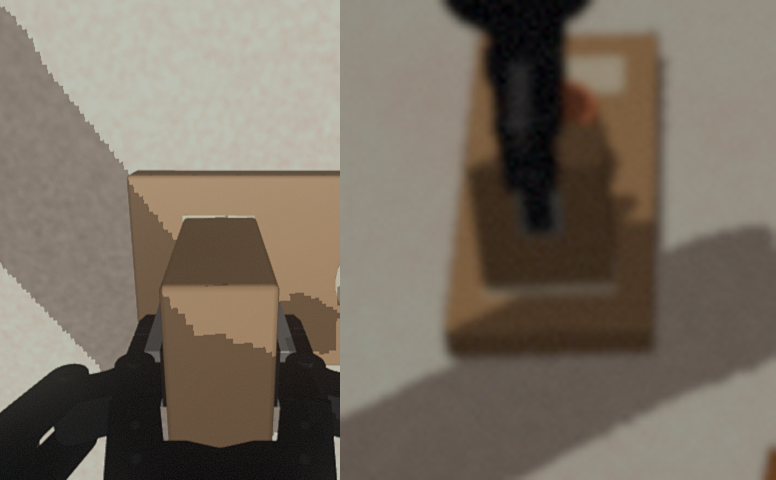

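Prop sits over its patch, aligned, with only a thin pale sliver visible. I'll lower and release.

```bash
python3 -m inch '[{"slide":[0,-0.0005,-0.002],"yaw":0},{"slide":[0,-0.0005,-0.004],"yaw":0},{"slide":[0,-0.0005,-0.005],"yaw":0},{"slide":[0,-0.0005,-0.005],"yaw":0}]'
python3 -m inch '[{"slide":[0,0,0],"yaw":0},{"slide":[0,0,0],"yaw":0},{"slide":[0,0,0],"yaw":0},{"slide":[0,0,0],"yaw":0},{"slide":[0,0,0.03],"yaw":0},{"slide":[0,0,0.06],"yaw":0},{"slide":[0,0,0.1],"yaw":0},{"slide":[0,0,0.14],"yaw":0},{"slide":[0,0,0.17],"yaw":0},{"slide":[0,0,0.17],"yaw":0},{"slide":[0,0,0.17],"yaw":0}]' 110 
python3 prop.py .434 .171 .10
python3 - <<'E'
from h import *
c=camera("wrist");f=c["frame"];hsv=cv2.cvtColor(f,cv2.COLOR_RGB2HSV)
n,l,s,ce=cv2.connectedComponentsWithStats((hsv[:,:,1]<70).astype(np.uint8),connectivity=4)
for i in range(1,n):
    if s[i,4]>60: print(s[i].tolist(),ray(c,ce[i],.02).round(4))
E
```

```text
clock: 17.0
position: [0.4344, 0.171, 0.0419]
ee_rot: [0.044, 0.999, 0.0, 0.0]
ft_force: [-8.3, -2.5, 21.1]
grip_width: 0.416
grasp_force: 52.9
clock: 17.92
position: [0.4347, 0.1713, 0.2118]
ee_rot: [0.044, 0.999, 0.001, 0.001]
ft_force: [-0.1, 0.2, -1.5]
grip_width: 0.568
grasp_force: 0.0
pred px [318.  230.1]
bbox [269, 145, 297, 118, 22972] ref [152. 125.  97.] c [0.4223 0.2414] size [0.2067 0.0868] long deg 84.9 from tcp [-0.0116  0.0705] tcp [0.4339 0.1709 0.2102] closing deg 84.9 joints [-0.75 -0.03  0.28  1.88  0.01  1.29  1.  ]
[0, 0, 640, 480, 268013] [0.4666 0.1593 0.02  ]
[486, 171, 51, 73, 2838] [0.4497 0.3501 0.02  ]
[385, 187, 13, 45, 152] [0.4431 0.2367 0.02  ]
```

```bash
python3 -m inch '[{"slide":[0.015,-0.03,0],"yaw":0.03},{"slide":[0.034,-0.065,0],"yaw":0.06},{"slide":[0.052,-0.1,0],"yaw":0.09},{"slide":[0.07,-0.136,0],"yaw":0.12},{"slide":[0.089,-0.172,0],"yaw":0.15},{"slide":[0.108,-0.208,0],"yaw":0.18},{"slide":[0.127,-0.245,0],"yaw":0.21},{"slide":[0.145,-0.28,0],"yaw":0.258},{"slide":[0.164,-0.316,0],"yaw":0.258},{"slide":[0.182,-0.352,0],"yaw":0.258},{"slide":[0.2,-0.387,0],"yaw":0.258},{"slide":[0.21,-0.405,0],"yaw":0.258},{"slide":[0.214,-0.413,0],"yaw":0.258},{"slide":[0.214,-0.413,0],"yaw":0.258},{"slide":[0.214,-0.413,0],"yaw":0.258}]' 75
python3 prop.py .648 -.242 .08; python3 - <<'E'
import cv2,numpy as np,glob
a=cv2.imread("pics/pr_17.92.png") if False else cv2.imread(sorted(glob.glob("pics/pr_1[78]*"))[0]);b=cv2.imread(sorted(glob.glob("pics/pr_*"))[-1])
cv2.imwrite("pics/j6.png",np.hstack([a[90:390,180:580],b[90:390,120:520]]));print(sorted(glob.glob("pics/pr_*")))
E
```

```text
clock: 19.27
position: [0.6473, -0.2415, 0.2088]
ee_rot: [-0.084, 0.996, 0.0, -0.001]
ft_force: [-0.0, -0.0, 0.3]
grip_width: 0.702
grasp_force: 0.0
pred px [318.1 225.9]
bbox [295, 196, 46, 73, 2238] ref [98. 80. 63.] c [ 0.6539 -0.2415] size [0.0595 0.0358] long deg 9.6 from tcp [ 0.0064 -0.001 ] tcp [ 0.6476 -0.2406  0.2094] closing deg 99.8 joints [-0.1   0.53  0.6   1.29 -0.29  1.4   2.22]
['pics/pr_13.57.png', 'pics/pr_17.97.png', 'pics/pr_19.32.png']
```

View pics/j6.png

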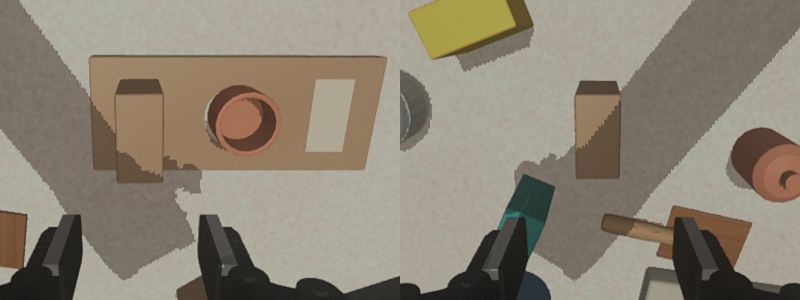

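Prop A covers its patch squarely and the cup is fine. Prop B's top is centred near px (317,226) with the turquoise block clear of the fingers. Grasping it.

```bash
python3 -m inch '[{"slide":[0.001,-0.001,-0.04],"yaw":0},{"slide":[0.001,-0.001,-0.08],"yaw":0},{"slide":[0.001,-0.001,-0.11],"yaw":0},{"slide":[0.001,-0.001,-0.14],"yaw":0},{"slide":[0.001,-0.001,-0.17],"yaw":0},{"slide":[0.001,-0.001,-0.185],"yaw":0},{"slide":[0.001,-0.001,-0.19],"yaw":0},{"slide":[0.001,-0.001,-0.19],"yaw":0},{"slide":[0.001,-0.001,-0.19],"yaw":0}]' 75
python3 -m inch '[{"slide":[0,0,0],"yaw":0},{"slide":[0,0,0],"yaw":0},{"slide":[0,0,0],"yaw":0},{"slide":[0,0,0],"yaw":0},{"slide":[0,0,0],"yaw":0},{"slide":[0,0,0],"yaw":0}]' 255 50
```

```text
clock: 20.07
position: [0.6499, -0.243, 0.0221]
ee_rot: [-0.085, 0.996, -0.0, 0.001]
ft_force: [-0.8, -0.8, 0.9]
grip_width: 0.706
grasp_force: 0.0
clock: 20.57
position: [0.6499, -0.2435, 0.0222]
ee_rot: [-0.085, 0.996, -0.0, 0.001]
ft_force: [-0.8, 1.6, 7.5]
grip_width: 0.414
grasp_force: 50.0
```

```bash
python3 -m inch '[{"slide":[0,0,0.01],"yaw":0},{"slide":[0,0,0.04],"yaw":0},{"slide":[0,0,0.08],"yaw":0},{"slide":[0,0.005,0.12],"yaw":0},{"slide":[-0.008,0.03,0.14],"yaw":-0.03},{"slide":[-0.02,0.065,0.15],"yaw":-0.06},{"slide":[-0.033,0.1,0.15],"yaw":-0.09},{"slide":[-0.046,0.137,0.15],"yaw":-0.12},{"slide":[-0.058,0.174,0.15],"yaw":-0.15},{"slide":[-0.07,0.21,0.15],"yaw":-0.18},{"slide":[-0.083,0.248,0.15],"yaw":-0.21},{"slide":[-0.096,0.286,0.15],"yaw":-0.24},{"slide":[-0.108,0.324,0.15],"yaw":-0.262},{"slide":[-0.121,0.36,0.15],"yaw":-0.262},{"slide":[-0.134,0.398,0.15],"yaw":-0.262},{"slide":[-0.146,0.436,0.15],"yaw":-0.262},{"slide":[-0.159,0.474,0.15],"yaw":-0.262},{"slide":[-0.17,0.51,0.15],"yaw":-0.262},{"slide":[-0.18,0.54,0.15],"yaw":-0.262},{"slide":[-0.19,0.57,0.15],"yaw":-0.262}]'
python3 -m inch '[{"slide":[-0.009,0.023,0],"yaw":0},{"slide":[-0.009,0.0235,0],"yaw":0},{"slide":[-0.009,0.0235,0],"yaw":0},{"slide":[-0.009,0.0235,-0.03],"yaw":0},{"slide":[-0.009,0.0235,-0.06],"yaw":0},{"slide":[-0.009,0.0235,-0.09],"yaw":0},{"slide":[-0.009,0.0235,-0.11],"yaw":0},{"slide":[-0.009,0.0235,-0.12],"yaw":0},{"slide":[-0.009,0.0235,-0.126],"yaw":0},{"slide":[-0.009,0.0235,-0.126],"yaw":0},{"slide":[-0.009,0.0235,-0.126],"yaw":0}]'
python3 - <<'E'
from h import *
ims=[]
c=camera("wrist");ims.append(cv2.resize(c["frame"][140:440,100:440],None,fx=1.2,fy=1.2))
c=camera("side");ims.append(cv2.resize(c["frame"][105:205,230:310],(288,360),interpolation=2))
cv2.imwrite("pics/j7.png",np.hstack(ims)[:,:,::-1])
E
```

```text
clock: 22.23
position: [0.458, 0.3284, 0.171]
ee_rot: [0.046, 0.999, 0.0, 0.0]
ft_force: [1.9, -0.6, -1.5]
grip_width: 0.419
grasp_force: 50.7
clock: 23.15
position: [0.4508, 0.3504, 0.0455]
ee_rot: [0.047, 0.999, 0.001, 0.001]
ft_force: [0.4, -0.5, -2.5]
grip_width: 0.418
grasp_force: 50.7
```

View pics/j7.png

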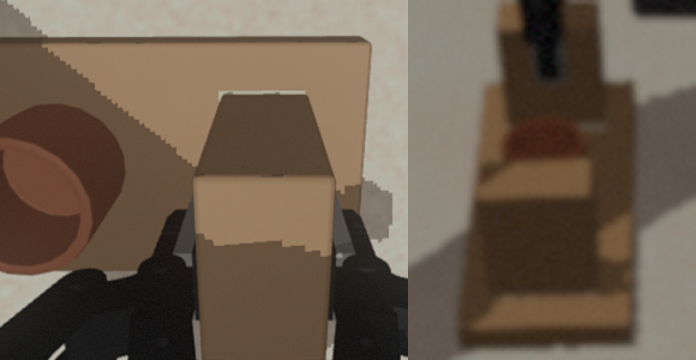

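```bash
python3 -m inch '[{"slide":[0,-0.001,-0.002],"yaw":0},{"slide":[0,-0.001,-0.004],"yaw":0},{"slide":[0,-0.001,-0.005],"yaw":0},{"slide":[0,-0.001,-0.005],"yaw":0}]'
python3 -m inch '[{"slide":[0,0,0],"yaw":0},{"slide":[0,0,0],"yaw":0},{"slide":[0,0,0],"yaw":0},{"slide":[0,0,0],"yaw":0},{"slide":[0,0,0.03],"yaw":0},{"slide":[0,0,0.06],"yaw":0},{"slide":[0,0,0.1],"yaw":0},{"slide":[0,0,0.14],"yaw":0},{"slide":[0,0,0.17],"yaw":0},{"slide":[0,0,0.17],"yaw":0},{"slide":[0,0,0.17],"yaw":0}]' 110
```

```text
clock: 23.58
position: [0.4506, 0.35, 0.042]
ee_rot: [0.046, 0.999, 0.001, 0.0]
ft_force: [-8.3, -4.5, 21.8]
grip_width: 0.413
grasp_force: 53.6
clock: 24.5
position: [0.4506, 0.3499, 0.2109]
ee_rot: [0.046, 0.999, 0.001, 0.001]
ft_force: [-0.2, 0.5, -0.5]
grip_width: 0.566
grasp_force: 0.0
```

```bash
python3 -m inch '[{"slide":[0,-0.03,0],"yaw":0},{"slide":[0,-0.065,0],"yaw":-0.1},{"slide":[0,-0.1,0],"yaw":-0.2},{"slide":[0,-0.138,0],"yaw":-0.3},{"slide":[0,-0.176,0],"yaw":-0.4},{"slide":[0.005,-0.214,0],"yaw":-0.5},{"slide":[0.01,-0.252,0],"yaw":-0.6},{"slide":[0.01,-0.29,0],"yaw":-0.7},{"slide":[0.01,-0.328,0],"yaw":-0.8},{"slide":[0.01,-0.366,0],"yaw":-0.9},{"slide":[0.01,-0.404,0],"yaw":-1.0},{"slide":[0.01,-0.442,0],"yaw":-1.1},{"slide":[0.01,-0.48,0],"yaw":-1.2},{"slide":[0.01,-0.518,0],"yaw":-1.3},{"slide":[0.01,-0.556,0],"yaw":-1.4},{"slide":[0.01,-0.594,0],"yaw":-1.417},{"slide":[0.01,-0.62,0],"yaw":-1.417},{"slide":[0.01,-0.63,0],"yaw":-1.417},{"slide":[0.01,-0.63,0],"yaw":-1.417},{"slide":[0.01,-0.63,0],"yaw":-1.417}]' 0
python3 - <<'E'
from h import *
c=camera("wrist");f=c["frame"];o=get_obs();p=o["position"]
hsv=cv2.cvtColor(f,cv2.COLOR_RGB2HSV)
m=((hsv[:,:,1]>75)&(hsv[:,:,0]<22)&(hsv[:,:,2]>40)).astype(np.uint8);m=cv2.morphologyEx(m,cv2.MORPH_OPEN,np.ones((5,5)))
n,l,s,ce=cv2.connectedComponentsWithStats(m);q=proj(c,[.46,-.28,.014]).astype(int);i=l[q[1],q[0]]
k=max(cv2.findContours((l==i).astype(np.uint8),0,1)[0],key=len)[:,0]
W=np.array([ray(c,a,.014)[:2] for a in k],np.float32);r=cv2.minAreaRect(W);b=cv2.boxPoints(r);e=b[1]-b[0];e2=b[2]-b[1]
e=e if np.linalg.norm(e)>np.linalg.norm(e2) else e2
print("pred",q,s[i].tolist(),np.round(r[0],4),np.round(r[1],4),np.degrees(np.arctan2(e[1],e[0])),"tcp",p,o["ee_rot"],o["joint_pos"].round(2))
cv2.imwrite("pics/shelf.png",f[:,:,::-1])
E
```

```text
clock: 26.17
position: [0.4591, -0.2806, 0.2079]
ee_rot: [0.686, 0.728, -0.001, -0.001]
ft_force: [-0.6, 0.5, 0.1]
grip_width: 1.001
grasp_force: 0.0
pred [320 206] [287, 70, 69, 248, 15502] [ 0.4609 -0.28  ] [0.0589 0.2367] -86.38316 tcp [ 0.45957839 -0.27968822  0.20819222] [ 6.85079857e-01  7.28467418e-01 -4.03436575e-04 -8.04943974e-04] [-0.39  0.2   0.97  1.74 -0.17  1.3   0.68]
```

```bash
python3 -m inch '[{"slide":[0.0015,0,-0.04],"yaw":0},{"slide":[0.0015,0,-0.08],"yaw":0},{"slide":[0.0015,0,-0.12],"yaw":0},{"slide":[0.0015,0,-0.15],"yaw":0},{"slide":[0.0015,0,-0.18],"yaw":0},{"slide":[0.0015,0,-0.205],"yaw":0},{"slide":[0.0015,0,-0.215],"yaw":0},{"slide":[0.0015,0,-0.222],"yaw":0},{"slide":[0.0015,0,-0.228],"yaw":0},{"slide":[0.0015,0,-0.228],"yaw":0},{"slide":[0.0015,0,-0.228],"yaw":0}]' 0
```

```text
clock: 27.13
position: [0.4621, -0.2808, -0.0178]
ee_rot: [0.685, 0.728, 0.0, 0.001]
ft_force: [-0.4, 0.4, 0.8]
grip_width: 1.001
grasp_force: 0.0
```

```bash
python3 -m inch '[{"slide":[0,0,-0.0025],"yaw":0},{"slide":[0,0,-0.0025],"yaw":0},{"slide":[0,0,-0.0025],"yaw":0},{"slide":[0,0,-0.0025],"yaw":0},{"slide":[0,0,-0.0025],"yaw":0},{"slide":[0,0,-0.0025],"yaw":0},{"slide":[0,0,-0.0025],"yaw":0}]' 255 60
```

```text
clock: 27.72
position: [0.4618, -0.2808, -0.0204]
ee_rot: [0.685, 0.728, 0.0, 0.0]
ft_force: [-1.7, 1.4, 7.5]
grip_width: 0.688
grasp_force: 64.2
```

```bash
python3 -m inch '[{"slide":[0,0,0.005],"yaw":0},{"slide":[0,0,0.015],"yaw":0},{"slide":[0,0,0.04],"yaw":0},{"slide":[0,0,0.07],"yaw":0},{"slide":[0,0,0.1],"yaw":0},{"slide":[0,0.01,0.13],"yaw":0},{"slide":[0,0.03,0.16],"yaw":0},{"slide":[0,0.055,0.18],"yaw":-0.02},{"slide":[0,0.085,0.18],"yaw":-0.04},{"slide":[-0.002,0.115,0.18],"yaw":-0.06},{"slide":[-0.004,0.145,0.18],"yaw":-0.08},{"slide":[-0.006,0.175,0.18],"yaw":-0.1},{"slide":[-0.008,0.205,0.18],"yaw":-0.12},{"slide":[-0.01,0.235,0.18],"yaw":-0.14},{"slide":[-0.012,0.265,0.18],"yaw":-0.152},{"slide":[-0.014,0.295,0.18],"yaw":-0.152},{"slide":[-0.016,0.325,0.18],"yaw":-0.152},{"slide":[-0.018,0.355,0.18],"yaw":-0.152},{"slide":[-0.02,0.385,0.18],"yaw":-0.152},{"slide":[-0.02,0.41,0.18],"yaw":-0.152}]'
python3 -m inch '[{"slide":[0,0.03,0],"yaw":0},{"slide":[0,0.06,0],"yaw":0},{"slide":[0,0.09,0],"yaw":0},{"slide":[0,0.115,0],"yaw":0},{"slide":[0,0.127,0],"yaw":0},{"slide":[0,0.131,0],"yaw":0},{"slide":[0,0.131,0],"yaw":0},{"slide":[0,0.131,0],"yaw":0},{"slide":[0,0.131,-0.02],"yaw":0},{"slide":[0,0.131,-0.04],"yaw":0},{"slide":[0,0.131,-0.055],"yaw":0},{"slide":[0,0.131,-0.063],"yaw":0},{"slide":[0,0.131,-0.068],"yaw":0},{"slide":[0,0.131,-0.068],"yaw":0},{"slide":[0,0.131,-0.068],"yaw":0}]'
python3 - <<'E'
from h import *
ims=[]
c=camera("side");ims.append(cv2.resize(c["frame"][90:210,220:330],(385,420),interpolation=2))
c=camera("scene");ims.append(cv2.resize(c["frame"][190:290,390:540],(405,270),interpolation=2))
ims[1]=np.vstack([ims[1],np.zeros((150,405,3),np.uint8)])
cv2.imwrite("pics/j8.png",np.hstack(ims)[:,:,::-1])
E
```

```text
clock: 29.38
position: [0.4406, 0.131, 0.1592]
ee_rot: [0.738, 0.674, 0.0, -0.0]
ft_force: [0.8, 0.1, -3.5]
grip_width: 0.689
grasp_force: 66.4
clock: 30.63
position: [0.4418, 0.26, 0.0914]
ee_rot: [0.739, 0.674, 0.0, 0.0]
ft_force: [-0.2, 0.1, -3.5]
grip_width: 0.685
grasp_force: 66.3
```

View pics/j8.png

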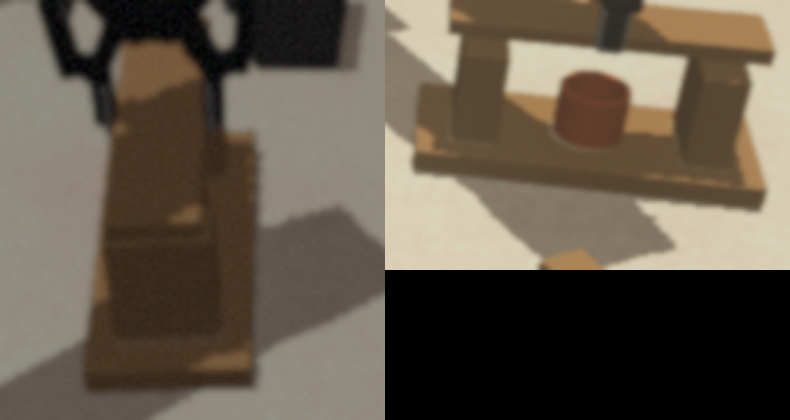

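Shelf is level above both props and in line with the slab. Lowering it onto them.

```bash
python3 -m inch '[{"slide":[0,0,-0.005],"yaw":0},{"slide":[0,0,-0.009],"yaw":0},{"slide":[0,0,-0.011],"yaw":0},{"slide":[0,0,-0.012],"yaw":0},{"slide":[0,0,-0.0125],"yaw":0},{"slide":[0,0,-0.0125],"yaw":0}]'
```

```text
clock: 31.23
position: [0.4413, 0.2604, 0.0796]
ee_rot: [0.739, 0.674, -0.0, -0.0]
ft_force: [-8.0, -5.7, 17.5]
grip_width: 0.683
grasp_force: 68.9
```

```bash
python3 -m inch '[{"slide":[0,0,0.0005],"yaw":0},{"slide":[0,0,0.0005],"yaw":0},{"slide":[0,0,0.0005],"yaw":0},{"slide":[0,0,0.0005],"yaw":0},{"slide":[0,0,0.0005],"yaw":0},{"slide":[0,0,0.03],"yaw":0},{"slide":[0,0,0.07],"yaw":0},{"slide":[0,0,0.11],"yaw":0},{"slide":[0,0,0.14],"yaw":0},{"slide":[0,0,0.14],"yaw":0}]' 0
python3 -m inch '[{"slide":[0.02,-0.03,0],"yaw":0},{"slide":[0.04,-0.06,0],"yaw":0},{"slide":[0.06,-0.092,0],"yaw":0},{"slide":[0.08,-0.123,0],"yaw":0},{"slide":[0.1,-0.154,0],"yaw":0},{"slide":[0.12,-0.185,0],"yaw":0},{"slide":[0.14,-0.215,0],"yaw":0},{"slide":[0.16,-0.246,0],"yaw":0},{"slide":[0.18,-0.276,0],"yaw":0},{"slide":[0.2,-0.307,0],"yaw":0},{"slide":[0.215,-0.33,0],"yaw":0},{"slide":[0.217,-0.337,0],"yaw":0},{"slide":[0.217,-0.337,0],"yaw":0},{"slide":[0.217,-0.337,0],"yaw":0}]'
python3 circ.py .658 -.077 .058 .028
```

```text
clock: 32.07
position: [0.4438, 0.2618, 0.2245]
ee_rot: [0.739, 0.674, 0.005, -0.0]
ft_force: [0.1, 0.9, 0.0]
grip_width: 0.997
grasp_force: 0.0
clock: 33.23
position: [0.6581, -0.0763, 0.2178]
ee_rot: [0.739, 0.674, -0.0, -0.0]
ft_force: [-0.1, 0.6, 0.8]
grip_width: 0.997
grasp_force: 0.0
bbox (292, 173, 63, 71) centre [ 0.6614 -0.0738  0.0267] from tcp [0.0033 0.0013] tcp [ 0.6581 -0.0751  0.218 ]
```

```bash
python3 -m inch '[{"slide":[0.003,0,-0.04],"yaw":0},{"slide":[0.003,0,-0.08],"yaw":0},{"slide":[0.003,0,-0.12],"yaw":0},{"slide":[0.003,0,-0.15],"yaw":0},{"slide":[0.003,0,-0.175],"yaw":0},{"slide":[0.003,0,-0.195],"yaw":0},{"slide":[0.003,0,-0.205],"yaw":0},{"slide":[0.003,0,-0.211],"yaw":0},{"slide":[0.003,0,-0.211],"yaw":0},{"slide":[0.003,0,-0.211],"yaw":0}]' 0
python3 -m inch '[{"slide":[0,0,0],"yaw":0},{"slide":[0,0,0],"yaw":0},{"slide":[0,0,0],"yaw":0},{"slide":[0,0,0],"yaw":0},{"slide":[0,0,0],"yaw":0},{"slide":[0,0,0],"yaw":0}]' 255 40
```

```text
clock: 34.12
position: [0.662, -0.0761, 0.0085]
ee_rot: [0.738, 0.674, 0.001, 0.0]
ft_force: [-0.2, -0.0, 0.1]
grip_width: 0.998
grasp_force: 0.0
clock: 34.62
position: [0.6621, -0.0767, 0.0085]
ee_rot: [0.739, 0.674, 0.001, 0.0]
ft_force: [-1.5, 0.7, 6.3]
grip_width: 0.635
grasp_force: 43.2
```

```bash
python3 -m inch '[{"slide":[0,0,0.01],"yaw":0},{"slide":[0,0,0.04],"yaw":0},{"slide":[0,0,0.075],"yaw":0},{"slide":[0,0,0.11],"yaw":0},{"slide":[0,0,0.145],"yaw":0},{"slide":[-0.01,0.015,0.165],"yaw":0},{"slide":[-0.03,0.045,0.17],"yaw":0},{"slide":[-0.05,0.075,0.17],"yaw":0},{"slide":[-0.07,0.107,0.17],"yaw":0},{"slide":[-0.09,0.138,0.17],"yaw":0},{"slide":[-0.11,0.168,0.17],"yaw":0},{"slide":[-0.13,0.2,0.17],"yaw":0},{"slide":[-0.15,0.23,0.17],"yaw":0},{"slide":[-0.17,0.26,0.17],"yaw":0},{"slide":[-0.19,0.29,0.17],"yaw":0},{"slide":[-0.205,0.315,0.17],"yaw":0},{"slide":[-0.216,0.33,0.17],"yaw":0},{"slide":[-0.2205,0.336,0.17],"yaw":0},{"slide":[-0.2205,0.336,0.17],"yaw":0},{"slide":[-0.2205,0.336,0.17],"yaw":0}]'
python3 -m inch '[{"slide":[0,0,-0.015],"yaw":0},{"slide":[0,0,-0.03],"yaw":0},{"slide":[0,0,-0.042],"yaw":0},{"slide":[0,0,-0.05],"yaw":0},{"slide":[0,0,-0.052],"yaw":0},{"slide":[0,0,-0.052],"yaw":0},{"slide":[0,0,-0.052],"yaw":0}]'
python3 - <<'E'
from h import *
ims=[]
c=camera("wrist");ims.append(cv2.resize(c["frame"][100:460,100:540],(440,360)))
c=camera("side");ims.append(cv2.resize(c["frame"][80:210,220:340],(332,360),interpolation=2))
cv2.imwrite("pics/j9.png",np.hstack(ims)[:,:,::-1])
E
```

```text
clock: 36.28
position: [0.4414, 0.2583, 0.1776]
ee_rot: [0.739, 0.674, 0.0, 0.0]
ft_force: [0.9, -0.1, -2.1]
grip_width: 0.635
grasp_force: 43.2
clock: 36.87
position: [0.4415, 0.2589, 0.1258]
ee_rot: [0.739, 0.674, 0.0, 0.0]
ft_force: [0.7, -0.2, -1.1]
grip_width: 0.636
grasp_force: 43.2
```

View pics/j9.png

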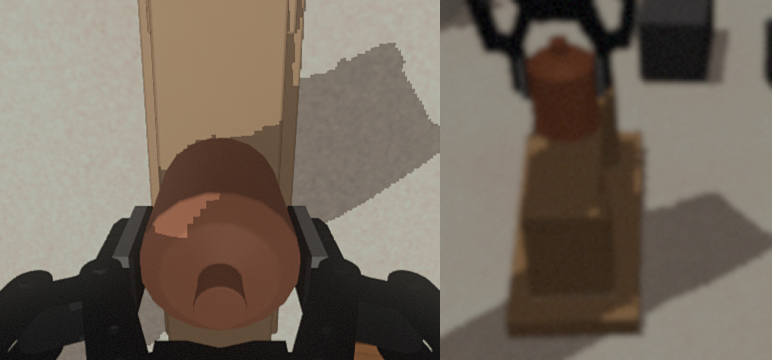

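Jar is upright and centred over the shelf, between its edges. Setting it down and releasing.

```bash
python3 -m inch '[{"slide":[0,0.0005,-0.002],"yaw":0},{"slide":[0,0.0005,-0.0035],"yaw":0},{"slide":[0,0.0005,-0.0042],"yaw":0},{"slide":[0,0.0005,-0.0042],"yaw":0}]'
```

```text
clock: 37.3
position: [0.4412, 0.2602, 0.1224]
ee_rot: [0.739, 0.674, 0.001, -0.0]
ft_force: [-4.9, -3.7, 12.9]
grip_width: 0.636
grasp_force: 44.8
```

```bash
python3 -m inch '[{"slide":[0,0,0],"yaw":0},{"slide":[0,0,0],"yaw":0},{"slide":[0,0,0],"yaw":0},{"slide":[0,0,0],"yaw":0},{"slide":[0,0,0],"yaw":0},{"slide":[0,0,0.02],"yaw":0},{"slide":[0,0,0.05],"yaw":0},{"slide":[0,0,0.085],"yaw":0},{"slide":[0,0,0.12],"yaw":0},{"slide":[0,0,0.15],"yaw":0},{"slide":[0,0,0.15],"yaw":0},{"slide":[0,0,0.15],"yaw":0}]' 0
python3 circ.py .441 .26 .172 .028
python3 - <<'E'
from h import *
c=camera("side");f=c["frame"];hsv=cv2.cvtColor(f,cv2.COLOR_RGB2HSV)
m=((hsv[:,:,1]>95)&((hsv[:,:,0]<9)|(hsv[:,:,0]>172))&(hsv[:,:,2]>35)).astype(np.uint8);m[:, :230]=0;m[:,330:]=0;m[:80]=0;m[220:]=0
n,l,s,ce=cv2.connectedComponentsWithStats(m);i=1+np.argmax(s[1:,4])
print("jar side bbox",s[i].tolist(),"pred knob top",proj(c,[.4415,.2605,.192]).round(1),"pred base",proj(c,[.4415,.2605,.114]).round(1),get_obs()["grasp_force"])
E
```

```text
clock: 38.3
position: [0.4415, 0.2603, 0.2724]
ee_rot: [0.738, 0.674, 0.002, -0.0]
ft_force: [-0.8, 0.4, 0.0]
grip_width: 0.998
grasp_force: 0.0
bbox (281, 184, 77, 87) centre [0.4418 0.2623 0.0268] from tcp [0.0009 0.0024] tcp [0.4409 0.2599 0.271 ]
jar side bbox [267, 119, 7, 8, 20] pred knob top [262.9  96.3] pred base [266.1 126.5] 0.0
```

```bash
python3 -c "
from workcell import *
print(hand_in())"
```

```text
the job is handed in; nothing more can be done
None
```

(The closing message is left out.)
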